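Lock the potter's index turntable in its hidden notch

ROBOT

A 6-joint arm with a two-finger parallel gripper is mounted at the origin on the work surface. World frame = base frame: x ahead of the robot, y to its left, z up, the work surface at z = 0. Lengths are in m, angles in degrees, forces in N, time in s.
With the tool pointing down it reaches from about 0.4 to 0.825 m from the base axis. Payload 7 kg.
Tool frame: the origin (TCP) lies at the very end of the fingers, on their centre line; the grasp point (between the pads) lies 19 mm behind it (ctrl.tcp_to_grasp is the distance from the TCP to the grasp point, in m); z points along the fingers, y is the direction in which the jaws open and shut (so a half turn about z gives the same grasp; the last joint's range is limited). The gripper opens to 88 mm and grips with 3 to 60 N. Pads are 19 mm wide; open, the fingers measure 130 mm over their backs; the gripper's body (78 mm by 193 mm) begins 47 mm behind the grasp point.
Start: joints at [80.735, 20.546, 0.682, 0, -70.136, -16.507], TCP at [0.293, 0.608, 0.227] pointing down, gripper open.
Joint ranges: [-176.03, 176.03], [-82.01, 121.73], [-58.28, 71.71], [-173.87, 95.51], [-174.79, -0.11], [-173.66, 173.66]. Speed limits (degrees/s): [136.94, 136.94, 172.46, 180, 180, 180].

INTERFACE

Orientations are given as [roll, pitch, yaw] about the fixed x, y, z axes, in that order (R = Rz(yaw) Ry(pitch) Rx(roll)).
In Python, from plant import ctrl gives the robot as it stands.
- The arm moves only by the tool jog_arm, never from a script. Its argument "commands" is a list of rows, each an object of numbers: "x", "y", "z": the shift along the tool's x, y, z in cm; "roll": the turn about the tool's z in rad. In form: [{"x": .., "y": .., "z": .., "roll": ..}, ...]. A call has 1 to 12 rows; each row shifts and turns the commanded pose from where the row before left it, along the tool's axes as they then stand; what a row does not reach is not made up. A row lasts 1/10 s, in which the tool goes at most 50 mm and 8.59 degrees, less where a joint would pass 70% of its speed; a pose out of reach is approached as far as the arm can. A call is refused whole if a number of a shift passes 5 or a number of a turn 0.15, either way. A call with a gripper value outside its range is refused whole. "gripper" is the finger opening in cm, from 0 to 8.76, set as the call begins (left out, the last holds). The fingers move at their own pace and stop on an object; the grip force is fixed at half the most. Time passes only in rows, so rows that do not move let the fingers close. It gives the time, the measured TCP pose, the force and the opening at its end, in the units of the state.
- ctrl.get_obs(): the state, without advancing time (a new reading comes with each control period).
- ctrl.snapshot(name): name is "scene" or "top" or "wrist"; returns a dict with "image" (384x512x3 uint8, red, green, blue), "mtx" (3x3 intrinsics, pixels), "k1" (the pictures are not rectified: a ray, as slopes to the right and down, at radius r is drawn at 1 + k1 r^2 times it, then the intrinsics apply), "position" and "orientation" of the camera in the world; the wrist camera has in their place "hand_eye" (4x4, takes a point from camera to tool coordinates, whose origin is the TCP and whose axes are the flange's). Camera axes: x right, y up, looking along -z (the intrinsics and any distortion apply to the point x, -y, -z); pixel columns grow to the right and rows downward; lengths in m; the calibration is good to about 2 mm. A picture is of the moment at which its call begins: read the wrist's pose just before it. There is no depth.
- ctrl.close_job(): hands the job in, once; it reports no verdict.
Trained networks look in the newest picture that a camera, given by its name, has taken for a name from the list of things; names that differ only in an ending like _2 or _b are one class to them, and where a whole thing is asked for, a point or a joint stands for the part that bears it (a point fixed in the world has none). Each returns a list of dicts, best first, with "confidence" (0 to 1); they miss things now and then, are a little off and sometimes report something else, mostly with a low value. They report only what shows in the picture. A call takes as long as a camera call. They do not tell look-alikes from the thing itself.
- ctrl.search_frame(camera, query): "position" ([column, row] as shares, 0 to 1, of the picture: columns of its width, rows of its height, amid what is visible of it).
- ctrl.regions_of(camera, query): "mask" (384x512 bool, what is visible of it) and "position" ([column, row] as shares, 0 to 1, of the picture: columns of its width, rows of its height, amid what is visible of it).
The state is a dict: "clock": time; "joint_pos": joint angles; "qvel": joint speeds; "tau": joint torques, N m; "tool_pos": TCP position; "orientation": TCP orientation; "force": force on the tool from outside, world axes, zero at the start; "moment": the same for the moment, N m; "opening": finger opening in m.
Only numpy, scipy, OpenCV 4.12 (cv2) and the standard library are available. Lean on these libraries where they do the work, as an engineer would, in place of code of your own. Each camera call takes 0.05 s, during which the arm holds its last target.

TASK

Two small turntables stand on the pottery bench. Take the upright bar on the hub of the one that carries a spring pin near its rim and turn it clockwise, seen from above, until you feel the resistance give way and the pin drops into the notch hidden underneath; then let go and leave it locked there. Do not turn the plain turntable with the round hub, and leave the clay pomegranate where it stands.

Things in the scene. Friction and masses are not known exactly. Their poses are not given: they have to be found in the camera images.
- hub_bar (a point): upright grip bar on the index turntable's hub: 52 mm long, 16 thick, top 58 above the plate. Point: on the vertical turning axis, 26 mm above the plate; x along the bar towards the pin, z up. Plaster plate 170 mm wide, top 66 mm above bench; boss 40 wide, 6 high at the bar's foot. Notch 0.4 to 1.4 rad clockwise of the start, its mouth 0.19 rad either side of its middle; a stop 0.6 rad beyond it
- index_pin (a joint): drop of the index turntable's spring pin, m: 0 riding, 0.008 fully in the notch. Head 20 mm wide, on the plate 58 mm from the axis, top 28 mm above it, 12 mm over its collar (4 when down). Turning is light (0.1 N m); entering the notch the torque dips and reverses, then rises sharply. Turn at about 0.2 rad/s and stop there; let go with the pin well down, it stays. If overrun, turn back
- plain_wheel (a joint): angle in rad of the plain turntable, a bystander that turns freely: plate 190 mm wide, top 56 mm above the bench, with a round hub 44 mm wide and 30 mm high and no pin; it stands beside the index turntable on the other half of the bench, axes at least 240 mm apart
- pot_centre (a point): centre, half-way up, of the loose grey clay pomegranate pot, 86 mm wide and 97 mm high with its crown, on the far side of the bench; the point is 42 mm above its underside
Not all that is in view belongs to the job. What is shaped like the part that bears hub_bar but blue or yellow is not meant.

How it is judged:
By the outcome, as a careful person would: the job done as asked, in the order asked, and still so for the second after the job is handed in, with the robot touching nothing.
It also fails if it takes over 51 s, if anything falls off the work surface, if the arm or the gripper's body presses on something with over 40 N, if the wrist force passes 120 N, or if a joint passes its speed limit or range.

## Working session

There is one attempt and no reset: what is moved stays moved. The work goes in short steps, Python scripts to look and compute and a tool call to move; the robot and the scene stay as the last step left them, time stands still between calls to the robot, and variables do not carry over. Pictures are saved under pics/ and viewed, and the job is handed in when it is done.

Besides the shell and the picture viewer there is one more tool, called after "Request:" as a command line: name --argument value ..., lists and objects as JSON in quotes. jog_arm: Moves the arm, as the interface text tells. Its arguments: {"type":"object","properties":{"commands":{"type":"array"},"gripper":{"type":"number"}},"required":["commands"]}

```bash
mkdir -p pics; ls; python3 - <<'E'
from plant import ctrl
import cv2
print(ctrl.get_obs(), ctrl.tcp_to_grasp)
for n in ("scene","top"):
    s=ctrl.snapshot(n); cv2.imwrite(f"pics/{n}0.png",s["image"][:,:,::-1])
    print(n,s["mtx"],s["k1"],s["position"],s["orientation"])
    for q in ("hub_bar","index_pin","plain_wheel","pot_centre"):
        print(q,[( [round(v*m,1) for v,m in zip(d["position"],(512,384))],round(d["confidence"],2)) for d in ctrl.search_frame(n,q)])
E
```

```text
pics
{'clock': 0.0, 'joint_pos': array([ 8.07358005e+01,  2.05913413e+01,  6.33814737e-01, -1.86921068e-02,
       -7.01343830e+01, -1.65083919e+01]), 'qvel': array([-0.0020258 ,  0.00978985, -0.0746189 ,  0.09265098, -0.06385961,
        0.08945571]), 'tau': array([-3.52921438e-05, -5.82721317e+01,  2.93046409e+01,  6.99689627e+00,
        6.71296104e-03, -1.71416482e-04]), 'tool_pos': array([0.29329642, 0.6074199 , 0.22562853]), 'orientation': array([ 1.79906886e+02, -9.27156235e-03, -2.57789499e+01]), 'force': array([ 0.05306345,  0.18510852, -0.17091064]), 'moment': array([-0.02580591, -0.03919912, -0.0010824 ]), 'opening': 0.0875443338667449} 0.0188
scene [[467.60261734   0.         252.92981422]
 [  0.         467.60261734 189.21796087]
 [  0.           0.           1.        ]] -0.01681534257201558 [1.29545663 0.31828746 0.99410346] [ 45.27957801   0.29791708 115.60869684]
hub_bar [([226.1, 212.0], 0.92), ([218.8, 115.8], 0.88), ([244.9, 153.1], 0.84), ([160.2, 166.1], 0.75), ([170.9, 274.9], 0.62)]
index_pin [([247.2, 203.9], 0.56), ([196.5, 265.7], 0.49)]
plain_wheel [([330.4, 260.8], 0.68), ([247.4, 290.8], 0.45)]
pot_centre [([245.6, 290.2], 0.63)]
top [[427.93815137   0.         254.85183865]
 [  0.         427.93815137 196.60461684]
 [  0.           0.           1.        ]] -0.10220889545361618 [ 0.40134194 -0.05521129  1.28724198] [  5.05744426  -0.8952523  -91.50224433]
hub_bar [([297.1, 266.6], 0.95), ([356.1, 304.4], 0.8), ([273.7, 179.8], 0.72), ([275.6, 101.8], 0.71), ([360.6, 204.6], 0.57)]
index_pin [([341.8, 209.7], 0.43)]
plain_wheel [([164.7, 177.3], 0.8)]
pot_centre [([214.0, 124.2], 0.58)]
```

View pics/scene0.png

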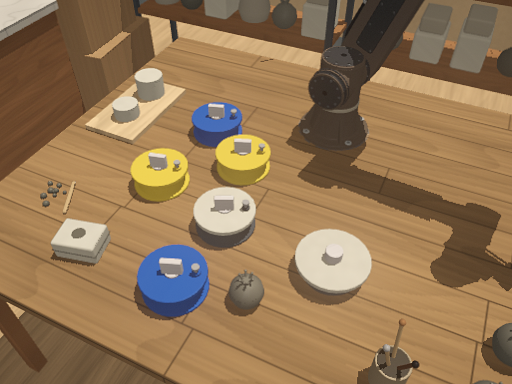

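View pics/top0.png

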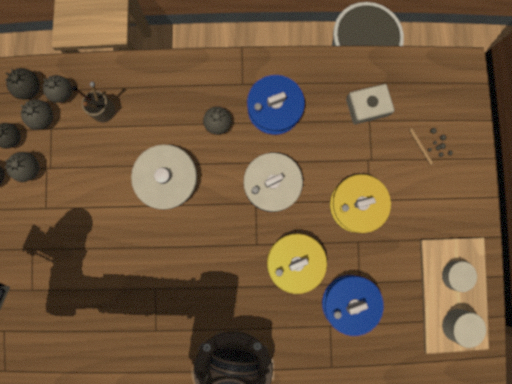

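The scene picture shows bar-bearing wheels in blue (217,122), (173,280), yellow (243,158), (160,173) and plaster white (225,214). The plain wheel is at (333,260) and the pot at (246,290). In the top picture the white one with bar and pin is at (273,181), and its look-alikes are at (276,104), (361,204), (297,264) and (353,305). The plain wheel there is at (164,177) and the pot at (217,120). By the description I choose the white one at (273,181), since the blue and yellow ones are excluded. Next I check it in a close crop and measure it.

```bash
cat > h.py <<'E'
import numpy as np, cv2
from scipy.spatial.transform import Rotation as R
from plant import ctrl
def pose(s,obs=None):
    if "hand_eye" in s:
        T=np.eye(4);T[:3,:3]=R.from_euler("xyz",obs["orientation"],degrees=True).as_matrix();T[:3,3]=obs["tool_pos"]
        M=T@s["hand_eye"]; return M[:3,:3],M[:3,3]
    return R.from_euler("xyz",s["orientation"],degrees=True).as_matrix(),np.array(s["position"])
def ray(s,px,obs=None):
    Rm,p=pose(s,obs); px=np.atleast_2d(px).astype(float)
    u=cv2.undistortPoints(px[:,None],s["mtx"],np.array([s["k1"],0,0,0,0.]))[:,0]
    d=np.c_[u[:,0],-u[:,1],-np.ones(len(u))]@Rm.T
    return p,d
def onz(s,px,z,obs=None):
    p,d=ray(s,px,obs); return p+d*((z-p[2])/d[:,2])[:,None]
def proj(s,P,obs=None):
    Rm,p=pose(s,obs); c=(np.atleast_2d(P)-p)@Rm
    u=np.c_[c[:,0]/-c[:,2],-c[:,1]/-c[:,2]]; r2=(u**2).sum(1,keepdims=True); u=u*(1+s["k1"]*r2)
    return u@s["mtx"][:2,:2].T+s["mtx"][:2,2]
E
python3 - <<'E'
from h import *
for n,(a,b) in dict(scene=(225,215),top=(273,181)).items():
    s=ctrl.snapshot(n); im=s["image"][:,:,::-1]
    c=cv2.resize(im[b-45:b+45,a-55:a+55],None,fx=6,fy=6,interpolation=cv2.INTER_CUBIC); cv2.imwrite(f"pics/{n}c.png",c)
    for d in ctrl.regions_of(n,"hub_bar"):
        m=d["mask"]; ys,xs=np.nonzero(m); print(n,d["confidence"],xs.mean(),ys.mean(),m.sum(),xs.min(),xs.max(),ys.min(),ys.max())
    if n=="top": print(onz(s,[[273,181]],.066),onz(s,[[164,177]],.056),onz(s,[[297,264],[276,104],[361,204],[353,305]],.066))
    else: print(onz(s,[[225,209]],.066))
E
```

```text
scene 0.9 223.7378123719787 210.8254813600983 2441 193 254 186 236
scene 0.82 158.69939327082184 168.33590733590734 1813 131 187 149 188
scene 0.82 241.74890965732087 153.70716510903426 1605 215 268 136 172
scene 0.75 172.1228966346154 274.8173076923077 3328 137 207 245 305
[[ 0.55332373 -0.12660382  0.066     ]]
top 0.94 272.2140221402214 181.4841328413284 2710 243 301 152 210
top 0.92 353.6715933669791 305.2490987743331 2774 325 383 276 335
top 0.88 275.07933436532505 102.32469040247678 2584 245 304 75 130
top 0.71 361.54014598540147 203.32347291586632 2603 333 390 174 232
top 0.59 296.5216619318182 263.50923295454544 2816 267 326 234 293
top 0.44 163.33103861119426 176.33253516911105 3341 131 195 144 208
[[ 0.55266023 -0.13051373  0.066     ]] [[0.57348635 0.18507465 0.056     ]] [[ 0.31382642 -0.19177029  0.066     ]
 [ 0.78046852 -0.14642315  0.066     ]
 [ 0.47982224 -0.38333594  0.066     ]
 [ 0.19230676 -0.34833176  0.066     ]]
```

View pics/topc.png

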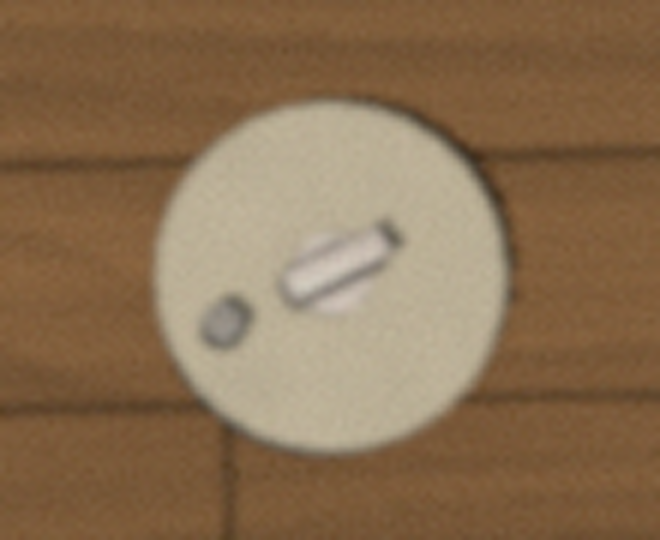

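View pics/scenec.png

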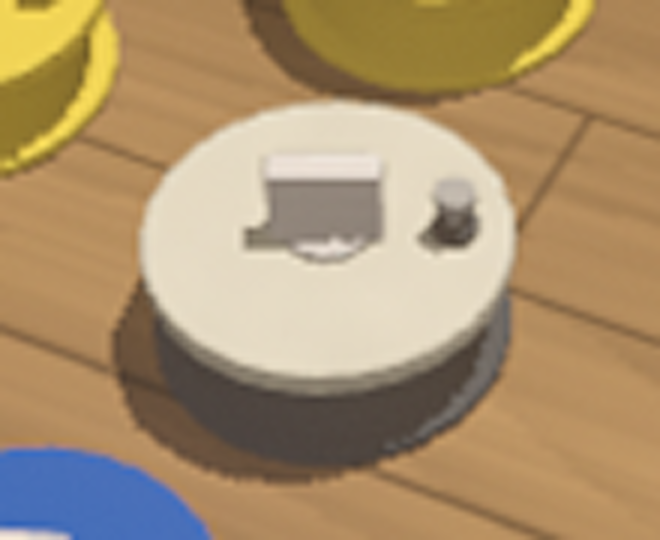

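The crops show the white plate with its upright bar and the grey pin. In the top picture the pin is at about (255.7,189.3) and the plate centre at about (273.3,182), so the choice is confirmed.

```bash
python3 - <<'E'
from h import *
s=ctrl.snapshot("top"); o=np.array([218,136.]); f=lambda a:(np.array(a)+.5)/6-.5+o
c=onz(s,f([[332,276]]),.066)[0]; p=onz(s,f([[225,322]]),.094)[0]
# bar top from bright pixels
im=s["image"].astype(int)
b=onz(s,f([[288,275],[385,234],[302,302],[395,253]]),.124)
print(c,p,p-c,np.hypot(*(p-c)[:2]),np.degrees(np.arctan2(*(p-c)[1::-1])));
tops=onz(s,f([[292,281],[383,238]]),.124); print(tops, tops.mean(0), np.linalg.norm(tops[0]-tops[1]), np.degrees(np.arctan2(*(tops[0]-tops[1])[1::-1])))
s2=ctrl.snapshot("scene"); o=np.array([170,170.])
p2=onz(s2,f([[455,192]]),.094)[0]; t2=onz(s2,f([[266,166],[382,168]]),.124);print(p2,t2,t2.mean(0),np.degrees(np.arctan2(*(t2[1]-t2[0])[1::-1])))
c2=onz(s2,f([[328,239]]),.066)[0];print(c2,p2-c2,np.degrees(np.arctan2(*(p2-c2)[1::-1])))
E
```

```text
[ 0.550976   -0.13022259  0.066     ] [ 0.52710989 -0.07781143  0.094     ] [-0.02386611  0.05241116  0.028     ] 0.05758924425004025 114.48276941458492
[[ 0.54201072 -0.10831673  0.124     ]
 [ 0.5608209  -0.15055251  0.124     ]] [ 0.55141581 -0.12943462  0.124     ] 0.046235090335257405 114.00633312490838
[ 0.52861411 -0.07665812  0.094     ] [[ 0.57523684 -0.14447738  0.124     ]
 [ 0.55479422 -0.09844247  0.124     ]] [ 0.56501553 -0.12145992  0.124     ] 113.94445883210714
[ 0.55554935 -0.12771527  0.066     ] [-0.02693524  0.05105714  0.028     ] 117.8139284995262
```

Request:
jog_arm --commands '[{"x": 2.77, "y": 2.76}, {"x": 2.77, "y": 2.76}, {"x": 2.77, "y": 2.76}, {"x": 2.77, "y": 2.76}, {"x": 2.77, "y": 2.76}, {"x": 2.77, "y": 2.76}, {"x": 2.77, "y": 2.76}, {"x": 2.77, "y": 2.76}, {"x": 2.77, "y": 2.76}, {"x": 2.77, "y": 2.76}]'

```text
validation failed for argument at $.co...
```

Request:
jog_arm --commands '[{"x": 2.77, "y": 2.76}, {"x": 2.77, "y": 2.76}, {"x": 2.77, "y": 2.76}, {"x": 2.77, "y": 2.76}, {"x": 2.77, "y": 2.76}, {"x": 2.77, "y": 2.76}, {"x": 2.77, "y": 2.76}, {"x": 2.77, "y": 2.76}, {"x": 2.77, "y": 2.76}, {"x": 2.77, "y": 2.76}]'

```text
validation failed for argument at $.co...
```

Request:
jog_arm --commands '[{"roll": 0.14}, {"roll": 0.14}, {"roll": 0.14}, {"roll": 0.14}, {"roll": 0.137}, {}, {}]'

```text
validation failed for argument at $.co...
```

```bash
python3 - <<'E'
from h import *
o=ctrl.get_obs(); print(o["clock"],o["joint_pos"].round(1),o["tool_pos"],o["orientation"],o["force"])
s=ctrl.snapshot("wrist"); im=s["image"][:,:,::-1].copy()
print(s["hand_eye"],s["k1"])
u=R.from_euler("z",114.3,degrees=True).apply([1,0,0]); c=np.array([.552,-.130,0])
P=[c+[0,0,.066],c+[0,0,.124],c+u*.026+[0,0,.124],c-u*.026+[0,0,.124],c+u*.058+[0,0,.094]]
for q in proj(s,P,o): print(q); cv2.circle(im,tuple(int(round(v)) for v in q),2,(0,0,255),-1)
cv2.imwrite("pics/w1.png",im)
E
```

```text
0.8 [ 80.7  20.5   0.7   0.  -70.1 -16.5] [0.29350458 0.60782475 0.2265991 ] [-1.79996728e+02  1.29331624e-04 -2.57730543e+01] [-0.26511603 -0.53409411 -0.69835026]
[[-1.41611330e-03  9.57660352e-01  2.87896934e-01  7.78833322e-02]
 [ 9.99998996e-01  1.36975786e-03  3.62452913e-04  2.31921988e-04]
 [-4.72423050e-05  2.87897158e-01 -9.57661331e-01 -1.57356660e-01]
 [ 0.00000000e+00  0.00000000e+00  0.00000000e+00  1.00000000e+00]] -0.01664379613000395
[ 814.53835905 -365.40885492]
[538.97924919 -82.71200653]
[ 662.96956932 -199.84213909]
[355.844449    93.21508487]
[ 821.85073451 -357.34893997]
```

View pics/w1.png

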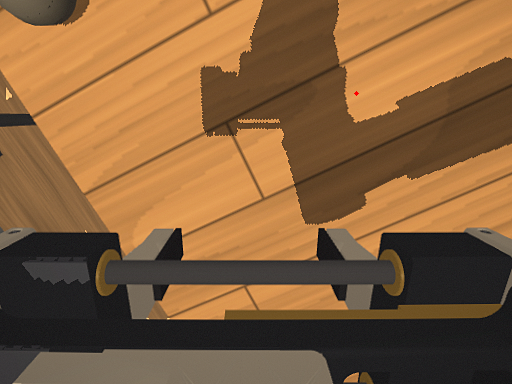

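The jogs were refused, probably because each row needs all four keys. The arm has not moved. I retry with full rows.

Request:
jog_arm --commands '[{"x": 2.77, "y": 2.76, "z": 0, "roll": 0}, {"x": 2.77, "y": 2.76, "z": 0, "roll": 0}, {"x": 2.77, "y": 2.76, "z": 0, "roll": 0}, {"x": 2.77, "y": 2.76, "z": 0, "roll": 0}, {"x": 2.77, "y": 2.76, "z": 0, "roll": 0}, {"x": 2.77, "y": 2.76, "z": 0, "roll": 0}, {"x": 2.77, "y": 2.76, "z": 0, "roll": 0}, {"x": 2.77, "y": 2.76, "z": 0, "roll": 0}, {"x": 2.77, "y": 2.76, "z": 0, "roll": 0}, {"x": 2.77, "y": 2.76, "z": 0, "roll": 0}]'

```text
clock: 1.85
tool_pos: [0.4232, 0.2374, 0.2269]
orientation: [-180.0, -0.0, -25.8]
force: [0.7, -0.0, 0.3]
opening: 0.0876
```

Request:
jog_arm --commands '[{"x": 2.77, "y": 2.76, "z": 0, "roll": 0}, {"x": 2.77, "y": 2.76, "z": 0, "roll": 0}, {"x": 2.77, "y": 2.76, "z": 0, "roll": 0}, {"x": 2.77, "y": 2.76, "z": 0, "roll": 0}, {"x": 2.77, "y": 2.76, "z": 0, "roll": 0}, {"x": 2.77, "y": 2.76, "z": 0, "roll": 0}, {"x": 2.77, "y": 2.76, "z": 0, "roll": 0}, {"x": 2.77, "y": 2.76, "z": 0, "roll": 0}, {"x": 2.77, "y": 2.76, "z": 0, "roll": 0}, {"x": 2.77, "y": 2.76, "z": 0, "roll": 0}]'

```text
clock: 2.85
tool_pos: [0.5528, -0.1318, 0.2268]
orientation: [-180.0, -0.0, -25.8]
force: [0.1, 1.1, 0.5]
opening: 0.0877
```

Request:
jog_arm --commands '[{"x": 0, "y": 0, "z": 0, "roll": 0.14}, {"x": 0, "y": 0, "z": 0, "roll": 0.14}, {"x": 0, "y": 0, "z": 0, "roll": 0.14}, {"x": 0, "y": 0, "z": 0, "roll": 0.14}, {"x": 0, "y": 0, "z": 0, "roll": 0.137}, {"x": 0, "y": 0, "z": 0, "roll": 0}, {"x": 0, "y": 0, "z": 0, "roll": 0}]'

```text
clock: 3.55
tool_pos: [0.5524, -0.1301, 0.2267]
orientation: [-180.0, -0.0, -65.5]
force: [-0.0, -0.9, 0.6]
opening: 0.0877
```

```bash
cat > w.py <<'E'
from h import *
import sys
o=ctrl.get_obs(); print(o["clock"],o["joint_pos"].round(1),o["tool_pos"],o["orientation"],o["force"],o["moment"],o["opening"])
s=ctrl.snapshot("wrist"); im=s["image"][:,:,::-1].copy()
cv2.imwrite(f"pics/{sys.argv[1]}raw.png",im)
u=R.from_euler("z",114.3,degrees=True).apply([1,0,0]); c=np.array([.552,-.130,0])
P=[c+[0,0,.066],c+[0,0,.124],c+u*.026+[0,0,.124],c-u*.026+[0,0,.124],c+u*.058+[0,0,.094]]
for q in proj(s,P,o): print(q); cv2.circle(im,tuple(int(round(v)) for v in q),2,(0,0,255),-1)
cv2.imwrite(f"pics/{sys.argv[1]}.png",im)
E
python3 w.py w2
```

```text
3.55 [  6.5  10.5 -13.1  -0.  -66.4  18. ] [ 0.55239561 -0.13013405  0.22665344] [-1.79989873e+02 -2.43184331e-03 -6.54766212e+01] [-0.04474878 -0.85899408  0.62648281] [ 0.03630623 -0.00931702 -0.03504752] 0.08772363109932364
[249.65481242 182.78167529]
[249.65528325 196.47741408]
[249.58853507 220.34904776]
[249.72576414 171.25227575]
[249.5239714  236.03683099]
```

View pics/w2.png

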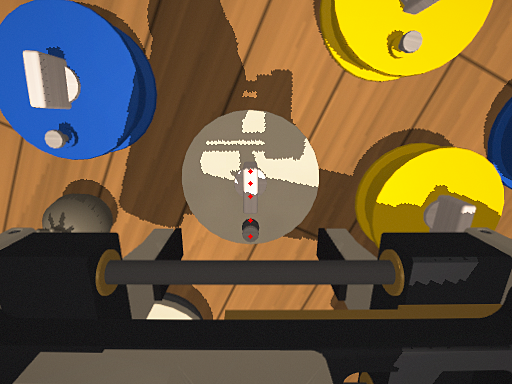

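```bash
python3 - <<'E'
import cv2
a=[cv2.resize(cv2.imread(f"pics/{n}.png")[140:255,200:300],None,fx=4,fy=4,interpolation=cv2.INTER_CUBIC) for n in("w2raw","w2")]
cv2.imwrite("pics/w2c.png",cv2.hconcat(a))
E
```

```text
(no output)
```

View pics/w2c.png

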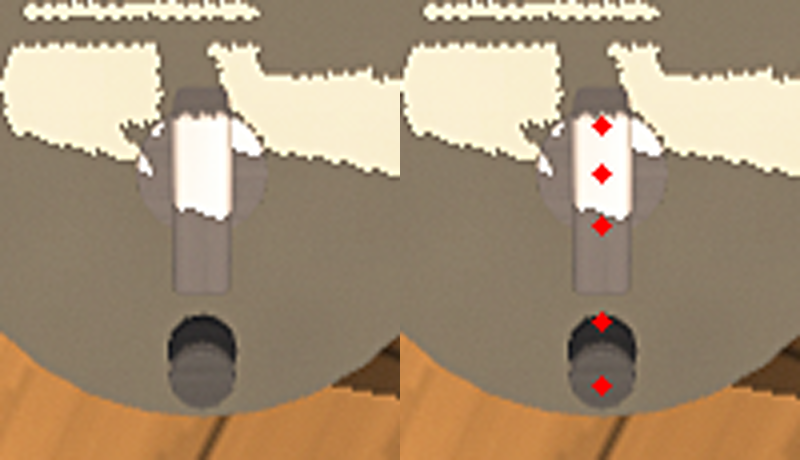

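```bash
cat > ov.py <<'E'
from h import *
import sys
def draw(s,c,ang,o=None,k=3):
    im=cv2.resize(s["image"][:,:,::-1],None,fx=k,fy=k,interpolation=cv2.INTER_CUBIC)
    t=np.linspace(0,2*np.pi,90); r=lambda a:R.from_euler("z",ang,degrees=True).apply(a)+[c[0],c[1],.066]
    circ=lambda rad,z,x0=0:r(np.c_[x0+rad*np.cos(t),rad*np.sin(t),0*t+z])
    bx=np.array([[.026,.008],[.026,-.008],[-.026,-.008],[-.026,.008]])
    for P in (circ(.085,0),circ(.02,.006),circ(.010,.028,.058),r(np.c_[bx,np.full(4,.058)]),r(np.c_[bx,np.full(4,.006)])):
        q=(proj(s,P,o)+.5)*k-.5; cv2.polylines(im,[q.round().astype(int)],True,(0,0,255),1)
    return im
E
python3 - <<'E'
from ov import *
o=ctrl.get_obs(); s=ctrl.snapshot("wrist"); c=(.552,-.130)
a=draw(s,c,114.3,o,5)[100*5:220*5+150,170*5:330*5]; cv2.imwrite("pics/ov1.png",cv2.resize(a,None,fx=.75,fy=.75,interpolation=cv2.INTER_AREA))
s=ctrl.snapshot("top"); cv2.imwrite("pics/ov2.png",draw(s,c,114.3,None,6)[136*6:226*6,218*6:328*6])
E
```

```text
(no output)
```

View pics/ov1.png

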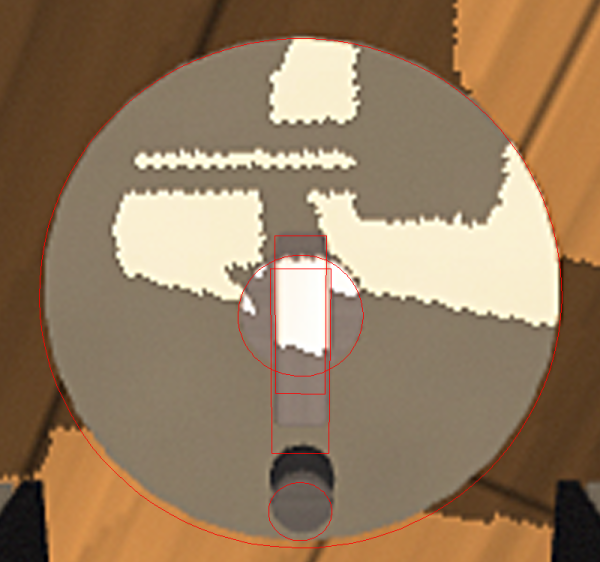

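View pics/ov2.png

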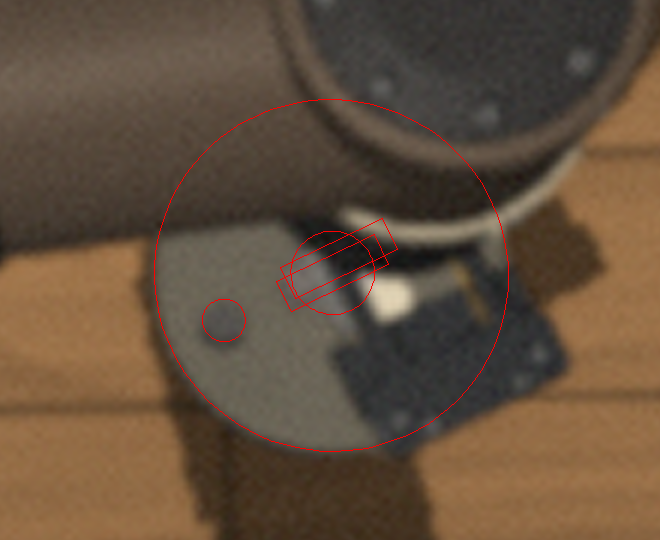

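```bash
python3 - <<'E'
from ov import *
out=[]
for n,(a,b) in dict(scene=(225,210),top=(273,181)).items():
    s=dict(ctrl.snapshot(n)); s["image"]=cv2.imread(f"pics/{n}0.png")[:,:,::-1]
    out.append(draw(s,(.552,-.130),114.3,None,8)[(b-34)*8:(b+34)*8,(a-34)*8:(a+34)*8])
cv2.imwrite("pics/ov3.png",cv2.resize(cv2.hconcat(out),None,fx=.73,fy=.73,interpolation=cv2.INTER_AREA))
E
```

```text
(no output)
```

View pics/ov3.png

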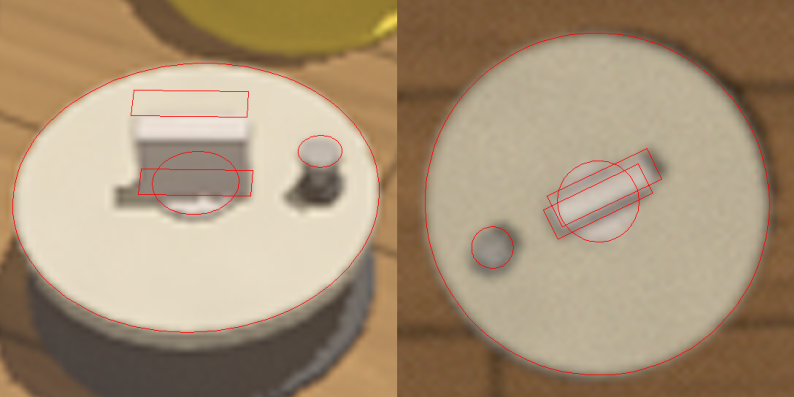

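The overlay shows the plate and pin fit within about 1.5 mm. The bar top reads lower than stated, about 42 mm above the plate instead of 58. I'll put the TCP at z≈0.080, which stays above the boss top at 0.072 and still overlaps most of the bar.

Request:
jog_arm --commands '[{"x": 0, "y": 0, "z": 2.5, "roll": 0}, {"x": 0, "y": 0, "z": 2.5, "roll": 0}, {"x": 0, "y": 0, "z": 2.5, "roll": 0}, {"x": 0, "y": 0, "z": 2, "roll": 0}, {"x": 0, "y": 0, "z": 1.5, "roll": 0}, {"x": 0, "y": 0, "z": 1, "roll": 0}, {"x": 0, "y": 0, "z": 1, "roll": 0}, {"x": 0, "y": 0, "z": 1, "roll": 0}, {"x": 0, "y": 0, "z": 0.6, "roll": 0}, {"x": 0, "y": 0, "z": 0, "roll": 0}, {"x": 0, "y": 0, "z": 0, "roll": 0}]'

```text
clock: 4.9
tool_pos: [0.5526, -0.1302, 0.0808]
orientation: [-180.0, -0.0, -65.7]
force: [-0.3, 0.9, 0.9]
opening: 0.0877
```

```bash
python3 w.py w3
```

```text
4.9 [  6.5  18.4 -23.7   0.  -47.9  17.8] [ 0.55262506 -0.13017372  0.08083356] [-1.79985230e+02 -1.43669767e-02 -6.56951293e+01] [-0.32691676  0.88492513  0.94304189] [0.01644061 0.03468851 0.01155895] 0.08767606531806225
[249.93500154 232.82608293]
[250.04330385 281.92283281]
[250.07783091 324.75946397]
[250.00389814 233.67670319]
[250.04513999 330.32175965]
```

View pics/w3raw.png

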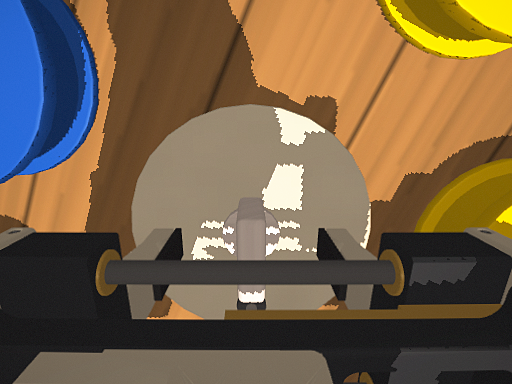

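The bar is centred at column 251, between fingers at 165 and 335. Closing.

Request:
jog_arm --commands '[{"x": 0, "y": 0, "z": 0, "roll": 0}, {"x": 0, "y": 0, "z": 0, "roll": 0}, {"x": 0, "y": 0, "z": 0, "roll": 0}, {"x": 0, "y": 0, "z": 0, "roll": 0}, {"x": 0, "y": 0, "z": 0, "roll": 0}, {"x": 0, "y": 0, "z": 0, "roll": 0}, {"x": 0, "y": 0, "z": 0, "roll": 0}, {"x": 0, "y": 0, "z": 0, "roll": 0}]' --gripper 0

```text
clock: 5.75
tool_pos: [0.5524, -0.1301, 0.0805]
orientation: [180.0, 0.0, -65.7]
force: [-0.2, 0.3, -0.0]
opening: 0.0296
```

```bash
python3 w.py w4
```

```text
5.75 [  6.5  18.4 -23.7   0.  -47.9  17.8] [ 0.55237933 -0.1301383   0.08054633] [ 1.79999165e+02  1.76152786e-04 -6.57074809e+01] [-0.15816381  0.30669858 -0.03579266] [0.02245672 0.01401447 0.01098202] 0.029621475184515522
[249.63082301 232.81834905]
[249.64368846 282.05457301]
[249.71134241 324.96897351]
[249.56742747 233.70232293]
[249.75531006 330.47713743]
```

View pics/w4raw.png

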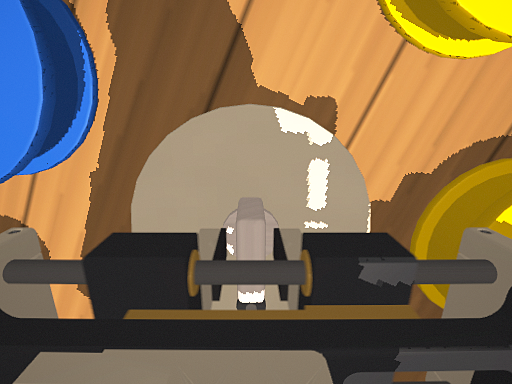

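Still closing, with the opening at 30 mm. I wait a little longer.

Request:
jog_arm --commands '[{"x": 0, "y": 0, "z": 0, "roll": 0}, {"x": 0, "y": 0, "z": 0, "roll": 0}, {"x": 0, "y": 0, "z": 0, "roll": 0}, {"x": 0, "y": 0, "z": 0, "roll": 0}, {"x": 0, "y": 0, "z": 0, "roll": 0}]'

```text
clock: 6.3
tool_pos: [0.5519, -0.1303, 0.0805]
orientation: [179.9, 0.0, -65.7]
force: [-2.0, -2.0, 1.6]
opening: 0.0156
```

```bash
python3 w.py w5 | head -1
```

```text
6.3 [  6.5  18.4 -23.7   0.  -47.9  17.8] [ 0.55186591 -0.1303263   0.08049009] [ 1.79947933e+02  1.21179625e-02 -6.57155271e+01] [-2.0280868  -1.96925967  1.61316515] [-0.60976597  1.14637002 -0.0614529 ] 0.015641994510009364
```

Request:
jog_arm --commands '[{"x": 0, "y": 0, "z": 0, "roll": 0.02}, {"x": 0, "y": 0, "z": 0, "roll": 0.02}, {"x": 0, "y": 0, "z": 0, "roll": 0.02}, {"x": 0, "y": 0, "z": 0, "roll": 0.02}, {"x": 0, "y": 0, "z": 0, "roll": 0.02}, {"x": 0, "y": 0, "z": 0, "roll": 0.02}, {"x": 0, "y": 0, "z": 0, "roll": 0.02}, {"x": 0, "y": 0, "z": 0, "roll": 0.02}, {"x": 0, "y": 0, "z": 0, "roll": 0.02}, {"x": 0, "y": 0, "z": 0, "roll": 0.02}]'

```text
clock: 7.35
tool_pos: [0.5521, -0.1303, 0.0805]
orientation: [180.0, -0.0, -77.3]
force: [-4.7, -1.8, 2.3]
opening: 0.0158
```

```bash
cat > m.py <<'E'
from plant import ctrl
import numpy as np
o=ctrl.get_obs(); y=o["orientation"][2]
print("t %.2f turned %.3f rad Mz %.3f tau6 %.3f"%(o["clock"],np.radians(-65.7-y),o["moment"][2],o["tau"][5]),o["force"].round(1),o["moment"].round(2),o["tool_pos"].round(4))
E
python3 m.py; python3 w.py w6|tail -0
```

```text
t 7.35 turned 0.202 rad Mz 0.141 tau6 0.205 [-4.7 -1.8  2.3] [-0.91  1.51  0.14] [ 0.5521 -0.1303  0.0805]Exception ignored on flushing sys.stdout:
BrokenPipeError: [Errno 32] Broken pipe
```

View pics/w6raw.png

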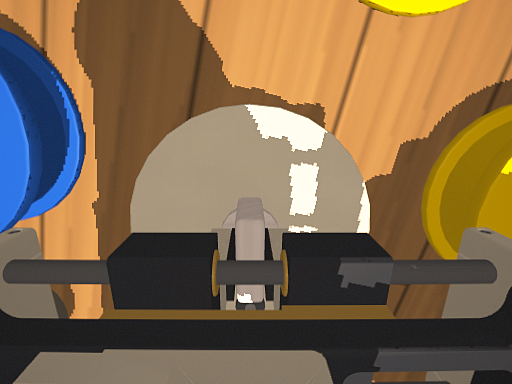

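The picture shows the bar still straight between the pads at column 250, so it follows. The resistance is Mz ≈ +0.14. I continue in short steps.

Request:
jog_arm --commands '[{"x": 0, "y": 0, "z": 0, "roll": 0.02}, {"x": 0, "y": 0, "z": 0, "roll": 0.02}]'

```text
clock: 7.6
tool_pos: [0.5521, -0.1302, 0.0805]
orientation: [180.0, -0.0, -79.6]
force: [-4.9, -3.0, 1.8]
opening: 0.0158
```

```bash
python3 m.py
```

```text
t 7.60 turned 0.242 rad Mz 0.173 tau6 0.193 [-4.9 -3.   1.8] [-0.91  1.49  0.17] [ 0.5521 -0.1302  0.0805]
```

Request:
jog_arm --commands '[{"x": 0, "y": 0, "z": 0, "roll": 0.02}, {"x": 0, "y": 0, "z": 0, "roll": 0.02}]'

```text
clock: 7.8
tool_pos: [0.5521, -0.1302, 0.0805]
orientation: [180.0, -0.0, -81.9]
force: [-4.1, -2.6, 2.7]
opening: 0.016
```

```bash
python3 m.py
```

```text
t 7.80 turned 0.282 rad Mz 0.094 tau6 0.216 [-4.1 -2.6  2.7] [-0.88  1.51  0.09] [ 0.5521 -0.1302  0.0805]
```

Request:
jog_arm --commands '[{"x": 0, "y": 0, "z": 0, "roll": 0.02}, {"x": 0, "y": 0, "z": 0, "roll": 0.02}]'

```text
clock: 8.0
tool_pos: [0.5521, -0.1303, 0.0805]
orientation: [180.0, -0.0, -84.1]
force: [-4.2, -3.1, 3.1]
opening: 0.0156
```

```bash
python3 m.py
```

```text
t 8.00 turned 0.322 rad Mz 0.086 tau6 0.200 [-4.2 -3.1  3.1] [-0.91  1.52  0.09] [ 0.5521 -0.1303  0.0805]
```

Request:
jog_arm --commands '[{"x": 0, "y": 0, "z": 0, "roll": 0.02}, {"x": 0, "y": 0, "z": 0, "roll": 0.02}]'

```text
clock: 8.2
tool_pos: [0.5522, -0.1302, 0.0805]
orientation: [180.0, -0.0, -86.4]
force: [-4.4, -2.3, 3.3]
opening: 0.016
```

```bash
python3 m.py
```

```text
t 8.20 turned 0.362 rad Mz 0.163 tau6 0.211 [-4.4 -2.3  3.3] [-0.97  1.56  0.16] [ 0.5522 -0.1302  0.0805]
```

Request:
jog_arm --commands '[{"x": 0, "y": 0, "z": 0, "roll": 0.02}, {"x": 0, "y": 0, "z": 0, "roll": 0.02}]'

```text
clock: 8.4
tool_pos: [0.5522, -0.1302, 0.0805]
orientation: [180.0, -0.0, -88.7]
force: [-3.6, -1.4, 2.7]
opening: 0.0155
```

```bash
python3 m.py
```

```text
t 8.40 turned 0.402 rad Mz 0.169 tau6 0.190 [-3.6 -1.4  2.7] [-1.02  1.44  0.17] [ 0.5522 -0.1302  0.0805]
```

Request:
jog_arm --commands '[{"x": 0, "y": 0, "z": 0, "roll": 0.02}, {"x": 0, "y": 0, "z": 0, "roll": 0.02}]'

```text
clock: 8.6
tool_pos: [0.5522, -0.1302, 0.0805]
orientation: [180.0, -0.0, -91.0]
force: [-3.3, -3.3, 2.5]
opening: 0.0159
```

```bash
python3 m.py
```

```text
t 8.60 turned 0.442 rad Mz 0.144 tau6 0.173 [-3.3 -3.3  2.5] [-1.08  1.43  0.14] [ 0.5522 -0.1302  0.0805]
```

Request:
jog_arm --commands '[{"x": 0, "y": 0, "z": 0, "roll": 0.02}, {"x": 0, "y": 0, "z": 0, "roll": 0.02}]'

```text
clock: 8.8
tool_pos: [0.5523, -0.1302, 0.0805]
orientation: [180.0, -0.0, -93.3]
force: [-4.0, -3.4, 2.5]
opening: 0.0156
```

```bash
python3 m.py
```

```text
t 8.80 turned 0.482 rad Mz 0.136 tau6 0.206 [-4.  -3.4  2.5] [-1.06  1.37  0.14] [ 0.5523 -0.1302  0.0805]
```

Request:
jog_arm --commands '[{"x": 0, "y": 0, "z": 0, "roll": 0.02}, {"x": 0, "y": 0, "z": 0, "roll": 0.02}]'

```text
clock: 9.0
tool_pos: [0.5523, -0.1303, 0.0805]
orientation: [180.0, -0.0, -95.6]
force: [-4.1, -3.9, 2.2]
opening: 0.016
```

```bash
python3 m.py
```

```text
t 9.00 turned 0.522 rad Mz 0.151 tau6 0.201 [-4.1 -3.9  2.2] [-1.09  1.37  0.15] [ 0.5523 -0.1303  0.0805]
```

Request:
jog_arm --commands '[{"x": 0, "y": 0, "z": 0, "roll": 0.02}, {"x": 0, "y": 0, "z": 0, "roll": 0.02}]'

```text
clock: 9.2
tool_pos: [0.5524, -0.1302, 0.0805]
orientation: [180.0, -0.0, -97.9]
force: [-3.0, -4.9, 1.9]
opening: 0.0159
```

```bash
python3 m.py
```

```text
t 9.20 turned 0.562 rad Mz 0.135 tau6 0.173 [-3.  -4.9  1.9] [-1.12  1.31  0.13] [ 0.5524 -0.1302  0.0805]
```

Request:
jog_arm --commands '[{"x": 0, "y": 0, "z": 0, "roll": 0.02}, {"x": 0, "y": 0, "z": 0, "roll": 0.02}]'

```text
clock: 9.4
tool_pos: [0.5524, -0.1302, 0.0805]
orientation: [180.0, -0.0, -100.2]
force: [-3.9, -3.6, 1.4]
opening: 0.0155
```

```bash
python3 m.py
```

```text
t 9.40 turned 0.602 rad Mz 0.115 tau6 0.205 [-3.9 -3.6  1.4] [-1.2   1.26  0.11] [ 0.5524 -0.1302  0.0805]
```

Request:
jog_arm --commands '[{"x": 0, "y": 0, "z": 0, "roll": 0.02}, {"x": 0, "y": 0, "z": 0, "roll": 0.02}]'

```text
clock: 9.6
tool_pos: [0.5524, -0.1302, 0.0805]
orientation: [180.0, -0.0, -102.5]
force: [-3.2, -3.8, 1.3]
opening: 0.0157
```

```bash
python3 m.py
```

```text
t 9.60 turned 0.642 rad Mz 0.122 tau6 0.201 [-3.2 -3.8  1.3] [-1.17  1.22  0.12] [ 0.5524 -0.1302  0.0805]
```

Request:
jog_arm --commands '[{"x": 0, "y": 0, "z": 0, "roll": 0.02}, {"x": 0, "y": 0, "z": 0, "roll": 0.02}]'

```text
clock: 9.8
tool_pos: [0.5524, -0.1302, 0.0805]
orientation: [-180.0, -0.0, -104.8]
force: [-2.9, -4.0, 0.1]
opening: 0.0158
```

```bash
python3 m.py
```

```text
t 9.80 turned 0.682 rad Mz 0.127 tau6 0.213 [-2.9 -4.   0.1] [-1.29  1.23  0.13] [ 0.5524 -0.1302  0.0805]
```

Request:
jog_arm --commands '[{"x": 0, "y": 0, "z": 0, "roll": 0.02}, {"x": 0, "y": 0, "z": 0, "roll": 0.02}]'

```text
clock: 10.0
tool_pos: [0.5524, -0.1302, 0.0805]
orientation: [-180.0, -0.0, -107.1]
force: [-3.1, -4.3, 1.9]
opening: 0.0157
```

```bash
python3 m.py
```

```text
t 10.00 turned 0.722 rad Mz 0.162 tau6 0.193 [-3.1 -4.3  1.9] [-1.33  1.12  0.16] [ 0.5524 -0.1302  0.0805]
```

Request:
jog_arm --commands '[{"x": 0, "y": 0, "z": 0, "roll": 0.02}, {"x": 0, "y": 0, "z": 0, "roll": 0.02}]'

```text
clock: 10.2
tool_pos: [0.5525, -0.1302, 0.0805]
orientation: [-180.0, -0.0, -109.4]
force: [-2.5, -3.9, 0.8]
opening: 0.0159
```

```bash
python3 m.py
```

```text
t 10.20 turned 0.762 rad Mz 0.209 tau6 0.173 [-2.5 -3.9  0.8] [-1.36  1.12  0.21] [ 0.5525 -0.1302  0.0805]
```

Request:
jog_arm --commands '[{"x": 0, "y": 0, "z": 0, "roll": 0.02}, {"x": 0, "y": 0, "z": 0, "roll": 0.02}]'

```text
clock: 10.4
tool_pos: [0.5525, -0.1302, 0.0805]
orientation: [-180.0, -0.0, -111.6]
force: [-2.8, -3.9, 0.8]
opening: 0.0159
```

```bash
python3 m.py; python3 w.py w7 >/dev/null;python3 - <<'E'
from plant import ctrl
import cv2
s=ctrl.snapshot("scene"); cv2.imwrite("pics/s7.png",cv2.resize(s["image"][160:260,160:290,::-1],None,fx=5,fy=5,interpolation=cv2.INTER_CUBIC))
E
```

```text
t 10.40 turned 0.802 rad Mz 0.120 tau6 0.206 [-2.8 -3.9  0.8] [-1.34  1.05  0.12] [ 0.5525 -0.1302  0.0805]
```

View pics/s7.png

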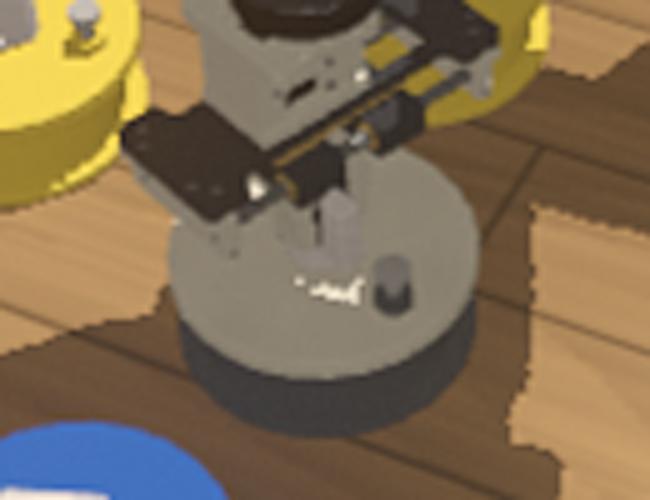

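View pics/w7raw.png

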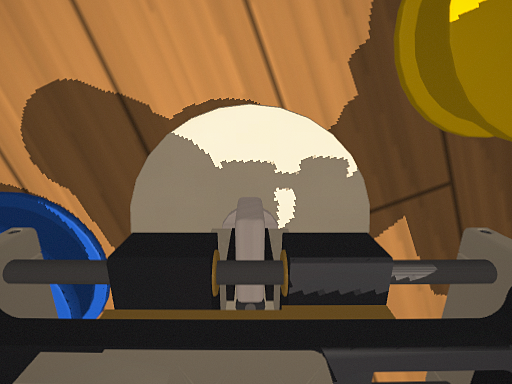

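The wheel follows the grip. The scene crop shows the pin at (392,280), still standing high. No dip in torque yet, so I continue.

Request:
jog_arm --commands '[{"x": 0, "y": 0, "z": 0, "roll": 0.02}, {"x": 0, "y": 0, "z": 0, "roll": 0.02}]'

```text
clock: 10.7
tool_pos: [0.5525, -0.1303, 0.0805]
orientation: [-180.0, -0.0, -113.9]
force: [-3.4, -4.4, -0.0]
opening: 0.0159
```

```bash
python3 m.py
```

```text
t 10.70 turned 0.842 rad Mz 0.040 tau6 0.219 [-3.4 -4.4 -0. ] [-1.47  0.96  0.04] [ 0.5525 -0.1303  0.0805]
```

Request:
jog_arm --commands '[{"x": 0, "y": 0, "z": 0, "roll": 0.02}, {"x": 0, "y": 0, "z": 0, "roll": 0.02}]'

```text
clock: 10.9
tool_pos: [0.5526, -0.1303, 0.0805]
orientation: [-180.0, -0.0, -116.2]
force: [-1.4, -4.3, -0.1]
opening: 0.0155
```

```bash
python3 m.py
```

```text
t 10.90 turned 0.882 rad Mz 0.131 tau6 0.211 [-1.4 -4.3 -0.1] [-1.44  0.93  0.13] [ 0.5526 -0.1303  0.0805]
```

Request:
jog_arm --commands '[{"x": 0, "y": 0, "z": 0, "roll": 0.02}, {"x": 0, "y": 0, "z": 0, "roll": 0.02}]'

```text
clock: 11.1
tool_pos: [0.5526, -0.1303, 0.0805]
orientation: [-180.0, 0.0, -118.5]
force: [-2.4, -4.3, 1.4]
opening: 0.0157
```

```bash
python3 m.py
```

```text
t 11.10 turned 0.922 rad Mz 0.148 tau6 0.181 [-2.4 -4.3  1.4] [-1.49  0.79  0.15] [ 0.5526 -0.1303  0.0805]
```

Request:
jog_arm --commands '[{"x": 0, "y": 0, "z": 0, "roll": 0.02}, {"x": 0, "y": 0, "z": 0, "roll": 0.02}]'

```text
clock: 11.3
tool_pos: [0.5526, -0.1303, 0.0805]
orientation: [-180.0, -0.0, -120.8]
force: [-2.4, -4.9, -0.6]
opening: 0.0161
```

```bash
python3 m.py
```

```text
t 11.30 turned 0.962 rad Mz 0.124 tau6 0.186 [-2.4 -4.9 -0.6] [-1.53  0.83  0.12] [ 0.5526 -0.1303  0.0805]
```

Request:
jog_arm --commands '[{"x": 0, "y": 0, "z": 0, "roll": 0.02}, {"x": 0, "y": 0, "z": 0, "roll": 0.02}]'

```text
clock: 11.5
tool_pos: [0.5527, -0.1303, 0.0805]
orientation: [-180.0, 0.0, -123.1]
force: [-2.1, -5.4, 0.0]
opening: 0.0159
```

```bash
python3 m.py
```

```text
t 11.50 turned 1.002 rad Mz 0.118 tau6 0.188 [-2.1 -5.4  0. ] [-1.63  0.73  0.12] [ 0.5527 -0.1303  0.0805]
```

Request:
jog_arm --commands '[{"x": 0, "y": 0, "z": 0, "roll": 0.02}, {"x": 0, "y": 0, "z": 0, "roll": 0.02}]'

```text
clock: 11.7
tool_pos: [0.5527, -0.1304, 0.0805]
orientation: [-180.0, 0.0, -125.4]
force: [-1.1, -5.5, 1.2]
opening: 0.0161
```

```bash
python3 m.py
```

```text
t 11.70 turned 1.042 rad Mz 0.120 tau6 0.207 [-1.1 -5.5  1.2] [-1.63  0.77  0.12] [ 0.5527 -0.1304  0.0805]
```

Request:
jog_arm --commands '[{"x": 0, "y": 0, "z": 0, "roll": 0.02}, {"x": 0, "y": 0, "z": 0, "roll": 0.02}]'

```text
clock: 11.9
tool_pos: [0.5527, -0.1304, 0.0805]
orientation: [-180.0, 0.0, -127.7]
force: [-1.8, -5.2, -0.2]
opening: 0.0157
```

```bash
python3 m.py
```

```text
t 11.90 turned 1.082 rad Mz 0.090 tau6 0.201 [-1.8 -5.2 -0.2] [-1.69  0.71  0.09] [ 0.5527 -0.1304  0.0805]
```

Request:
jog_arm --commands '[{"x": 0, "y": 0, "z": 0, "roll": 0.02}, {"x": 0, "y": 0, "z": 0, "roll": 0.02}]'

```text
clock: 12.1
tool_pos: [0.5528, -0.1304, 0.0805]
orientation: [-180.0, 0.0, -130.0]
force: [-1.9, -5.6, 0.4]
opening: 0.0159
```

```bash
python3 m.py
```

```text
t 12.10 turned 1.122 rad Mz 0.165 tau6 0.167 [-1.9 -5.6  0.4] [-1.78  0.64  0.16] [ 0.5528 -0.1304  0.0805]
```

Request:
jog_arm --commands '[{"x": 0, "y": 0, "z": 0, "roll": 0.02}, {"x": 0, "y": 0, "z": 0, "roll": 0.02}]'

```text
clock: 12.3
tool_pos: [0.5528, -0.1304, 0.0805]
orientation: [-180.0, 0.0, -132.3]
force: [-1.5, -5.4, 0.4]
opening: 0.016
```

```bash
python3 m.py
```

```text
t 12.30 turned 1.162 rad Mz 0.068 tau6 0.200 [-1.5 -5.4  0.4] [-1.81  0.55  0.07] [ 0.5528 -0.1304  0.0805]
```

Request:
jog_arm --commands '[{"x": 0, "y": 0, "z": 0, "roll": 0.02}, {"x": 0, "y": 0, "z": 0, "roll": 0.02}]'

```text
clock: 12.5
tool_pos: [0.5528, -0.1304, 0.0805]
orientation: [-180.0, 0.0, -134.6]
force: [-2.1, -5.6, -0.8]
opening: 0.0158
```

```bash
python3 m.py
```

```text
t 12.50 turned 1.202 rad Mz 0.134 tau6 0.225 [-2.1 -5.6 -0.8] [-1.86  0.54  0.13] [ 0.5528 -0.1304  0.0805]
```

Request:
jog_arm --commands '[{"x": 0, "y": 0, "z": 0, "roll": 0.02}, {"x": 0, "y": 0, "z": 0, "roll": 0.02}]'

```text
clock: 12.7
tool_pos: [0.5528, -0.1304, 0.0805]
orientation: [-180.0, 0.0, -136.9]
force: [-1.0, -5.8, -0.7]
opening: 0.0153
```

```bash
python3 m.py; python3 - <<'E'
from plant import ctrl
import cv2
s=ctrl.snapshot("scene"); cv2.imwrite("pics/s8.png",cv2.resize(s["image"][160:260,160:290,::-1],None,fx=5,fy=5,interpolation=cv2.INTER_CUBIC))
E
```

```text
t 12.70 turned 1.242 rad Mz -0.044 tau6 0.320 [-1.  -5.8 -0.7] [-1.85  0.54 -0.04] [ 0.5528 -0.1304  0.0805]
```

View pics/s8.png

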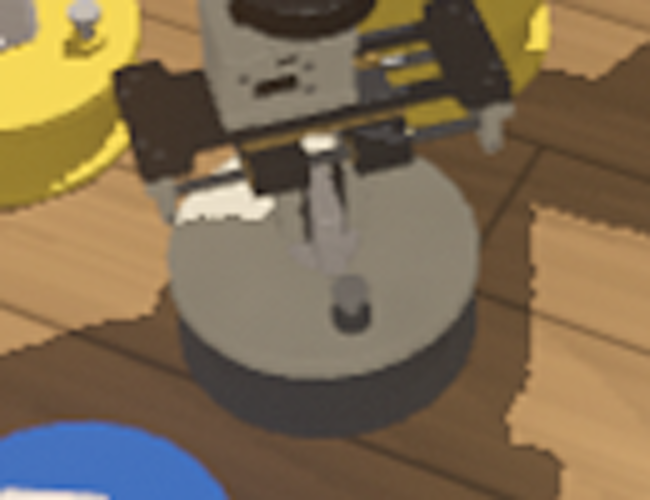

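The crop shows the pin at (350,300), starting to look lower. Mz has reversed to −0.04, so the entry begins. I go on in small steps.

Request:
jog_arm --commands '[{"x": 0, "y": 0, "z": 0, "roll": 0.02}, {"x": 0, "y": 0, "z": 0, "roll": 0.02}]'

```text
clock: 12.95
tool_pos: [0.5528, -0.1305, 0.0805]
orientation: [-180.0, 0.0, -139.2]
force: [-1.7, -6.4, -0.4]
opening: 0.0159
```

```bash
python3 m.py
```

```text
t 12.95 turned 1.282 rad Mz -0.062 tau6 0.358 [-1.7 -6.4 -0.4] [-1.92  0.52 -0.06] [ 0.5528 -0.1305  0.0805]
```

Request:
jog_arm --commands '[{"x": 0, "y": 0, "z": 0, "roll": 0.02}, {"x": 0, "y": 0, "z": 0, "roll": 0.02}]'

```text
clock: 13.15
tool_pos: [0.5529, -0.1305, 0.0805]
orientation: [-180.0, 0.0, -141.5]
force: [-1.3, -6.2, -1.1]
opening: 0.016
```

```bash
python3 m.py
```

```text
t 13.15 turned 1.322 rad Mz 0.027 tau6 0.350 [-1.3 -6.2 -1.1] [-1.98  0.46  0.03] [ 0.5529 -0.1305  0.0805]
```

Request:
jog_arm --commands '[{"x": 0, "y": 0, "z": 0, "roll": 0.02}]'

```text
clock: 13.25
tool_pos: [0.5529, -0.1305, 0.0805]
orientation: [-180.0, 0.0, -142.6]
force: [-1.9, -6.2, -0.8]
opening: 0.0158
```

```bash
python3 m.py
```

```text
t 13.25 turned 1.342 rad Mz -0.048 tau6 0.348 [-1.9 -6.2 -0.8] [-2.04  0.46 -0.05] [ 0.5529 -0.1305  0.0805]
```

Request:
jog_arm --commands '[{"x": 0, "y": 0, "z": 0, "roll": 0.02}]'

```text
clock: 13.35
tool_pos: [0.5529, -0.1305, 0.0805]
orientation: [-180.0, 0.0, -143.8]
force: [-1.1, -6.2, -1.3]
opening: 0.0158
```

```bash
python3 m.py
```

```text
t 13.35 turned 1.362 rad Mz -0.068 tau6 0.336 [-1.1 -6.2 -1.3] [-2.02  0.46 -0.07] [ 0.5529 -0.1305  0.0805]
```

Request:
jog_arm --commands '[{"x": 0, "y": 0, "z": 0, "roll": 0.02}]'

```text
clock: 13.45
tool_pos: [0.5529, -0.1305, 0.0805]
orientation: [-180.0, 0.0, -144.9]
force: [-0.1, -6.2, -0.6]
opening: 0.0161
```

```bash
python3 m.py
```

```text
t 13.45 turned 1.382 rad Mz 0.184 tau6 0.156 [-0.1 -6.2 -0.6] [-2.06  0.44  0.18] [ 0.5529 -0.1305  0.0805]
```

Request:
jog_arm --commands '[{"x": 0, "y": 0, "z": 0, "roll": 0.02}]'

```text
clock: 13.55
tool_pos: [0.5529, -0.1305, 0.0805]
orientation: [-180.0, 0.0, -146.0]
force: [-1.6, -6.7, -1.0]
opening: 0.016
```

```bash
python3 m.py; python3 - <<'E'
from plant import ctrl
import cv2
s=ctrl.snapshot("scene"); cv2.imwrite("pics/s9.png",cv2.resize(s["image"][160:260,160:290,::-1],None,fx=5,fy=5,interpolation=cv2.INTER_CUBIC))
E
```

```text
t 13.55 turned 1.402 rad Mz 0.119 tau6 0.181 [-1.6 -6.7 -1. ] [-2.13  0.35  0.12] [ 0.5529 -0.1305  0.0805]
```

View pics/s9.png

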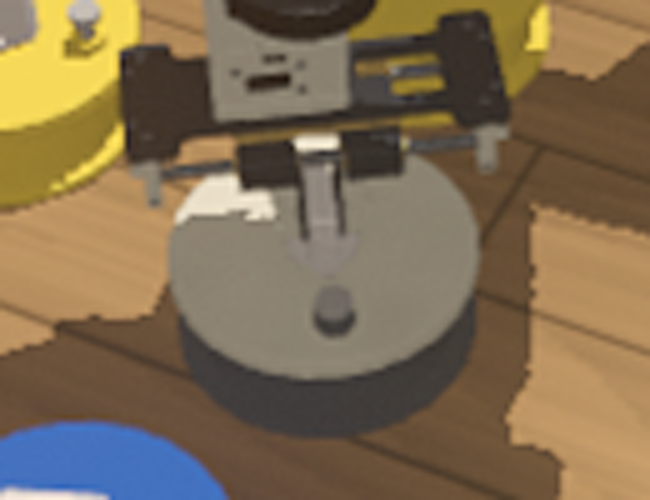

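```bash
python3 m.py; python3 - <<'E'
from h import *
s=ctrl.snapshot("scene")
for k,(n,t) in enumerate({"s7":.802,"s8":1.242,"s9":1.402}.items()):
    im=cv2.resize(cv2.imread(f"pics/{n}.png"),None,fx=1.,fy=1.)
    a=np.radians(114.3)-t; c=np.array([.5525,-.1303])+.058*np.array([np.cos(a),np.sin(a)]); th=np.linspace(0,2*np.pi,40)
    for z,col in ((.094,(0,0,255)),(.086,(0,255,0)),(.082,(255,255,0))):
        q=proj(s,np.c_[c[0]+.01*np.cos(th),c[1]+.01*np.sin(th),0*th+z]); q=(q-[160,160]+.5)*5-.5
        cv2.polylines(im,[q.round().astype(int)],True,col,1)
    x,y=(proj(s,[[*c,.09]])[0]-[160,160])*5; x,y=int(x),int(y)
    cr=cv2.resize(im[y-50:y+60,x-50:x+50],None,fx=2.5,fy=2.5); 
    out=cr if k==0 else cv2.hconcat([out,cr])
cv2.imwrite("pics/cmp.png",out)
E
```

```text
t 13.60 turned 1.403 rad Mz -0.031 tau6 0.216 [-0.6 -7.1 -0.6] [-2.14  0.4  -0.03] [ 0.5529 -0.1305  0.0805]
```

View pics/cmp.png

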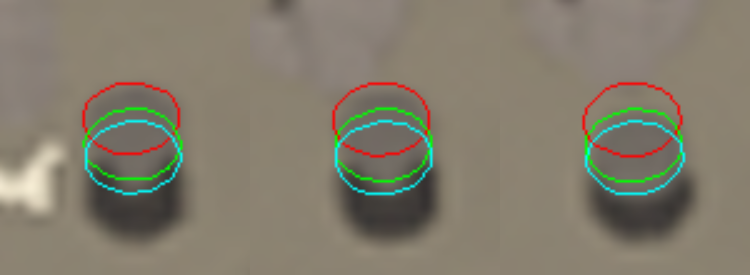

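The crop comparison shows the pin head one full drop lower than before, at the 8 mm outline. The torque went light and reversed from 1.24 to 1.36 rad, then came back at 1.38 to 1.40. By the mouth width, 1.40 rad is about the middle of the notch. Letting go.

Request:
jog_arm --commands '[{"x": 0, "y": 0, "z": 0, "roll": 0}, {"x": 0, "y": 0, "z": 0, "roll": 0}, {"x": 0, "y": 0, "z": 0, "roll": 0}, {"x": 0, "y": 0, "z": 0, "roll": 0}, {"x": 0, "y": 0, "z": 0, "roll": 0}, {"x": 0, "y": 0, "z": 0, "roll": 0}, {"x": 0, "y": 0, "z": 0, "roll": 0}, {"x": 0, "y": 0, "z": 0, "roll": 0}]' --gripper 8.76

```text
clock: 14.45
tool_pos: [0.5524, -0.1301, 0.0806]
orientation: [-180.0, 0.0, -145.9]
force: [1.4, -0.3, -0.3]
opening: 0.0744
```

```bash
python3 m.py; python3 w.py w10|head -1;python3 - <<'E'
from plant import ctrl
import cv2
s=ctrl.snapshot("scene"); cv2.imwrite("pics/s10.png",cv2.resize(s["image"][160:260,160:290,::-1],None,fx=5,fy=5,interpolation=cv2.INTER_CUBIC))
E
```

```text
t 14.45 turned 1.400 rad Mz 0.032 tau6 -0.001 [ 1.4 -0.3 -0.3] [ 0.08 -0.11  0.03] [ 0.5524 -0.1301  0.0806]
14.45 [  6.5  18.4 -23.7  -0.  -47.9 -62.4] [ 0.55238946 -0.13011143  0.08057088] [-1.79999696e+02  4.74077971e-03 -1.45924566e+02] [ 1.37366232 -0.29216698 -0.29774789] [ 0.08072402 -0.10513634  0.03228291] 0.07437697505985681
```

View pics/w10raw.png

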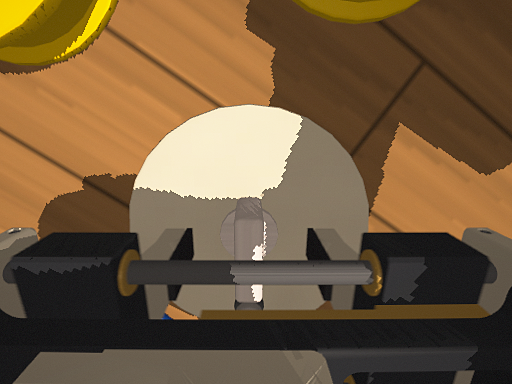

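View pics/s10.png

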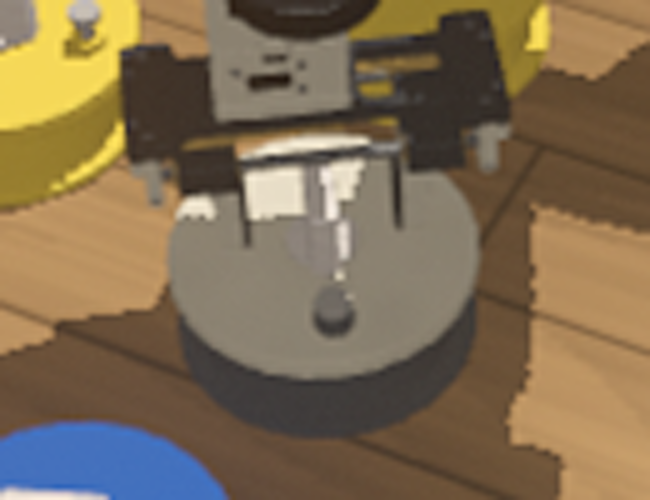

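Released: the bar stands free at column 250 and the pin at (335,310) is still down. Now I raise the arm, move it aside and check.

Request:
jog_arm --commands '[{"x": 0, "y": 0, "z": -1, "roll": 0}, {"x": 0, "y": 0, "z": -1, "roll": 0}, {"x": 0, "y": 0, "z": -2, "roll": 0}, {"x": 0, "y": 0, "z": -2.5, "roll": 0}, {"x": 0, "y": 0, "z": -2.5, "roll": 0}, {"x": 0, "y": 0, "z": -2.5, "roll": 0}, {"x": 0, "y": 0, "z": -2.5, "roll": 0}, {"x": 0, "y": 0, "z": -1, "roll": 0}, {"x": 0, "y": 0, "z": 0, "roll": 0}, {"x": 0, "y": 0, "z": 0, "roll": 0}]'

```text
clock: 15.55
tool_pos: [0.5519, -0.13, 0.23]
orientation: [180.0, -0.0, -145.9]
force: [-0.3, -0.2, -1.0]
opening: 0.0876
```

```bash
python3 - <<'E'
from ov import *
o=ctrl.get_obs(); print(o["clock"],o["tool_pos"],o["force"])
s=ctrl.snapshot("wrist"); a=np.degrees(np.radians(114.3)-1.402)
f=draw(s,(.5525,-.1303),a,o,5)[100*5:250*5,170*5:330*5]; cv2.imwrite("pics/f1.png",cv2.resize(f,None,fx=.7,fy=.7,interpolation=cv2.INTER_AREA))
s=ctrl.snapshot("scene"); cv2.imwrite("pics/f2.png",s["image"][:,:,::-1]); cv2.imwrite("pics/f2c.png",cv2.resize(s["image"][180:240,185:265,::-1],None,fx=8,fy=8,interpolation=cv2.INTER_CUBIC))
E
```

```text
15.55 [ 0.55190463 -0.13001239  0.23001947] [-0.26296868 -0.15774321 -1.0020927 ]
```

View pics/f1.png

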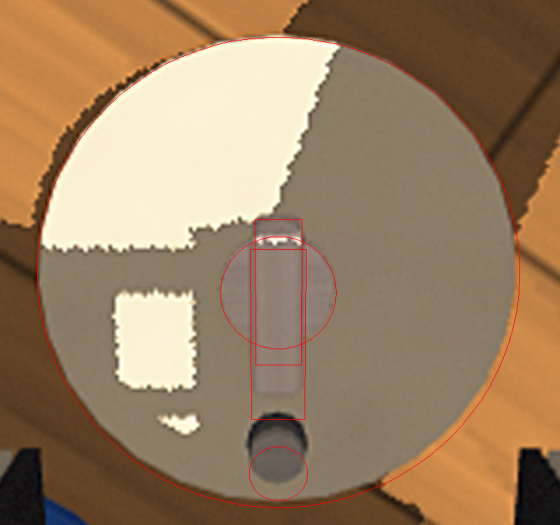

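View pics/f2.png

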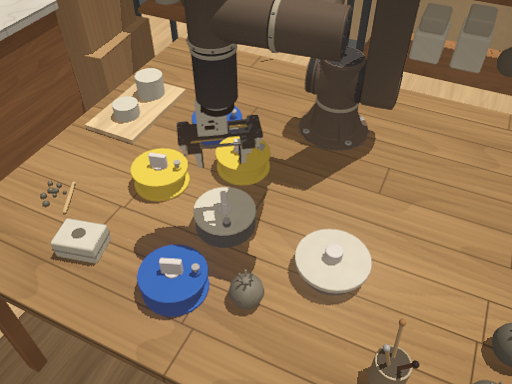

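View pics/f2c.png

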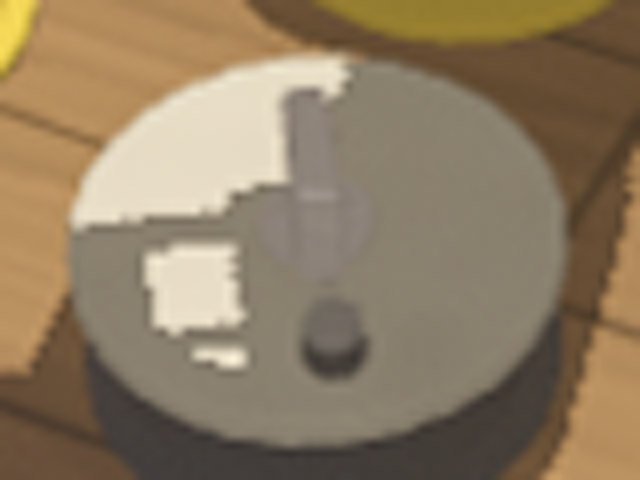

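The wrist view shows the pin head about 5 px inside its "riding" outline, which fits a full 8 mm drop plus the earlier 1.5 px offset. The wheel holds its angle. The pot at (246,290) and the plain wheel at (333,260) are where they were. Handing in.

```bash
python3 -c "
from plant import ctrl
print(ctrl.close_job())"
```

```text
the job is handed in; nothing more can be done
None
```

The white turntable with the spring pin is turned clockwise and locked in its notch. I let go, raised the arm clear and handed the job in at about 15.7 s. The system gave no verdict.

- **Turning:** I gripped the hub bar and turned it 1.40 rad at 0.2 rad/s. Resistance was about 0.13 N m. It gave way and reversed at 1.24–1.36 rad, then returned to about the earlier drag, where I stopped. I did not push on to feel the sharp rise.
- **Last checks:** After release the scene and wrist views both show the pin about 8 mm down and the wheel holding its angle. The outside force on the tool reads about 1 N or less, within the noise. The pot and the plain turntable show at the same place in the scene view as at the start.
- **What disagreed:** The bar's top measured about 42 mm above the plate in the pictures, not the stated 58 mm, so I set the grip height for the lower bar. My first three moves were refused because each row needs all four numbers. Nothing moved then.

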